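Pump the bench vacuum clamp until its pin is out

TASK

The vacuum clamp must hold the plywood board down before it is sawn. With the fingertips, push the clamp's blue vent slide all the way to its green end (shut), then press the orange pump plunger down fully and let it come right up again, over and over, until the green indicator pin stands fully out with its yellow ring clear of the collar; then move clear with the plunger up. Do not touch the pin, and leave the board and everything else on the bench where it is.

Things in the scene. Friction and masses are not known exactly. Their poses are not given: they have to be found in the camera images.
- clamp: grey vacuum clamp fixed to the bench. Origin at bench level; x axis from its front (robot side) to its back, y to its left, z up. Front part x -70 to 60, y -105 to 105 mm, 55 mm high; behind it a low part to x 145 mm with a black pad and a plywood board, top at 58 mm. In its frame (mm): plunger axis at (-30, 70), pin at (-30, 0), vent knob starting near (-47, -70)
- vent (a joint): how far the vent slide is pushed, m: 0 = open (knob at the robot's end of its slot), 0.035 = shut (far end; the red patch shows, the green one is covered). It slides along the clamp's +x with 3 N friction and stays where left. Starts at 0 to 0.006. Until it is nearly shut, pumping does not move the pin
- vent_knob (a point): centre of the vent slide's knob, an upright blue fin 12 mm thick along the slide (clamp x), 34 mm wide (clamp y), its top 86.5 mm above the bench, 15 mm above this point; its foot is 1.5 mm above the grey housing. The point moves with the slide
- plunger (a joint): how far the pump plunger is pressed down, m: 0 = up, 0.020 = fully down on its stop. A spring returns it by itself (4 N at the top, 11 N at the bottom; pressing takes up to about 13 N)
- plunger_top (a point): centre of the top of the plunger's round orange knob (44 mm diameter, flat top 112 mm above the bench when up, 92 mm when fully down). The point moves with the knob, straight down
- pin (a joint): how far the green indicator pin is out, m: starts at 0 to 0.005; about 0.0265 is fully out. A full stroke of the plunger (all the way down, then all the way up) raises it 5 mm on the way down (the first one 1 to 7 mm; short strokes little or nothing); it stays up between strokes. Pumping on after that does no harm
- pin_tip (a point): top of the green pin (11 mm diameter, in a brass collar whose top is 61 mm above the bench): 65 mm above the bench with the pin in, about 91 mm fully out. A yellow ring near its foot is wholly above the collar only when it is fully out. Not to be touched
- board_mid (a point): centre of the plywood board, 70 x 190 x 12 mm, with a hole, loose on the clamp's pad
- tape_mid (a point): centre of a blue tape roll, 80 mm diameter, 24 mm high, lying left of the clamp
- marker_mid (a point): centre of a yellow and black marker, 135 mm long, 14 mm thick, lying right of the clamp
- spray_mid (a point): half-way up a spray can, 60 mm diameter, 150 mm tall
- putty_mid (a point): half-way up a white jar with an orange cap, 72 mm diameter, 75 mm tall
- screwbin_mid (a point): middle of an open red screw bin, 100 x 75 x 45 mm
- driver_grip (a point): middle of the green handle of a screwdriver that lies on the bench

How it is judged:
By the outcome, as a careful person would: the job done as asked, in the order asked, and still so for the second after the job is handed in, with the robot touching nothing.
It also fails if it takes over 51 s, if anything falls off the work surface, if the arm or the gripper's body presses on something with over 40 N, if the wrist force passes 120 N, or if a joint passes its speed limit or range.

ROBOT

A 6-joint arm with a two-finger parallel gripper is mounted at the origin on the work surface. World frame = base frame: x ahead of the robot, y to its left, z up, the work surface at z = 0. Lengths are in m, angles in rad, forces in N, time in s.
With the tool pointing down it reaches from about 0.425 to 0.925 m from the base axis. Payload 12.5 kg.
Tool frame: the origin (TCP) lies at the centre of the arm's flange, where the gripper is bolted on; the fingertips stand 173 mm ahead of it and the grasp point (between the pads) lies 155 mm ahead of it (arm.pinch_z is the distance from the TCP to the grasp point, in m); z points along the fingers, x is the direction in which the jaws open and shut, and the axes are right-handed (so a half turn about z gives the same grasp; the last joint's range is limited). The gripper opens to 85 mm and grips with 20 to 120 N. Pads are 22 mm wide; open, the fingers measure 114 mm over their backs; the gripper's body (76 mm by 85 mm) begins 54 mm behind the grasp point. The pads swing forward as they close: fully open they stand 13 mm farther back than shut.
Start: joints at [-1.325, 0.491, 1.559, -0, 1.092, -0.106], TCP at [0.215, -0.587, 0.405] pointing down, gripper open.
Joint ranges: [-3.1, 3.1], [-0.84, 2.19], [0.05, 2.79], [-1.13, 4.28], [0.06, 2.93], [-2.69, 2.69]. Speed limits (rad/s): [2.22, 2.22, 2.79, 3.14, 3.14, 3.14].

INTERFACE

Orientations are given as a unit quaternion [x, y, z, w].
In Python, from rig import arm, cams gives the robot as it stands. The module is installed in compiled form; this text tells all that it offers.
- The arm moves only by the tool jog_arm, never from a script. Its argument "series" is a list that holds one entry, the list of rows, each a list of 5 numbers: the shift along the tool's x, y, z in m, then the turn about the tool's z in degrees, then the finger opening in m, from 0 to 0.0854. In form: [[[tx, ty, tz, roll, gripper], ...]]. A call has 1 to 12 rows; each row is the pose to reach, as a shift and turn from the pose commanded when the call began, along the tool's axes at that moment; what a row does not reach only later rows make up. A row lasts 1/10 s, in which the tool goes at most 50 mm and 8.59 degrees, less where a joint would pass 70% of its speed; a pose out of reach is approached as far as the arm can. A call with a gripper value outside its range is refused whole. The fingers move at their own pace and stop on an object; "force" is the grip in N (left out, the last holds). Time passes only in rows, so rows that repeat a pose let the fingers close. It gives the time, the measured TCP pose, the force and the opening at its end, in the units of the state.
- arm.sense(): the state, without advancing time (a new reading comes with each control period).
- cams.capture(name): name is "scene" or "top" or "wrist"; returns a dict with "color" (420x560x3 uint8, red, green, blue), "depth" (420x560 float32, m along the optical axis (not along the pixel's ray), 0 where there is no reading), "mtx" (3x3 intrinsics, pixels), "dist" ([k1, k2, p1, p2, k3] as OpenCV has them; the pictures are not rectified), "cam_to_world" (4x4, takes a point from camera to world coordinates). Camera axes: x right, y down, z forward; pixel columns grow to the right and rows downward; lengths in m; the calibration is good to about 2 mm. A picture is of the moment at which its call begins.
- arm.job_done(): hands the job in, once; it reports no verdict.
Trained networks look in a picture, given as the dict that the camera call returned (one of the last four; its "shot" number tells which), for a name from the list of things; names that differ only in an ending like _2 or _b are one class to them, and where a whole thing is asked for, a point or a joint stands for the part that bears it (a point fixed in the world has none). Each returns a list of dicts, best first, with "score" (0 to 1); they miss things now and then, are a little off and sometimes report something else, mostly with a low value. They report only what shows in the picture. A call takes as long as a camera call.
- cams.boxes_of(picture, query): "location" ([x, y, z] in m, in world coordinates, good to about 4 mm: the middle of the surface that is visible of it).
- cams.tip_of(picture, query): "location" ([x, y, z] in m, in world coordinates, good to about 4 mm: a listed point, or the origin of a listed thing).
The state is a dict: "time_s": time; "q": joint angles; "dq": joint speeds; "tau": joint torques, N m; "position": TCP position; "eef_rot": TCP orientation; "force": force on the tool from outside, world axes, zero at the start; "torque": the same for the moment, N m; "opening": finger opening in m.
Only numpy, scipy, OpenCV 4.12 (cv2) and the standard library are available. Lean on these libraries where they do the work, as an engineer would, in place of code of your own. Each camera call takes 0.05 s, during which the arm holds its last target.

## Working session

There is one attempt and no reset: what is moved stays moved. The work goes in short steps, Python scripts to look and compute and a tool call to move; the robot and the scene stay as the last step left them, time stands still between calls to the robot, and variables do not carry over. Pictures are saved under pics/ and viewed, and the job is handed in when it is done.

Besides the shell and the picture viewer there is one more tool, called after ">>>" as name(argument=value, ...), one argument or row to a line, values as JSON. jog_arm: Moves the arm, as the interface text tells. Its arguments: {"type":"object","properties":{"series":{"type":"array","items":{"type":"array","items":{"type":"array","items":{"type":"number"}}}},"force":{"type":"number"}},"required":["series"]}

```bash
mkdir -p pics; python3 - <<'E'
from rig import arm,cams
import cv2,numpy as np
s=arm.sense(); print({k:np.round(v,4).tolist() for k,v in s.items()})
for n in ["scene","top"]:
    p=cams.capture(n); cv2.imwrite(f"pics/{n}0.png",p["color"][:,:,::-1])
    print(n)
    for q in ["clamp","vent_knob","plunger_top","pin_tip","board_mid","tape_mid","spray_mid","putty_mid","screwbin_mid","driver_grip","marker_mid"]:
        r=cams.tip_of(p,q); print(q,[(np.round(d["location"],4).tolist(),round(d["score"],2)) for d in r[:2]])
print(arm.sense()["time_s"])
E
```

```text
{'time_s': 0.0, 'q': [-1.3246, 0.4916, 1.5595, -0.0, 1.0917, -0.1056], 'dq': [-0.0, 0.002, 0.0005, -0.0023, 0.0003, 0.0008], 'tau': [0.0042, -61.8436, -26.1587, 0.0, 0.0041, -0.0], 'position': [0.2154, -0.5867, 0.4041], 'eef_rot': [0.8199, -0.5725, -0.0005, -0.0004], 'force': [0.3138, 0.4506, -0.4932], 'torque': [-0.0176, 0.0339, -0.0231], 'opening': 0.0854}
scene
clamp [([0.598, -0.0784, 0.0033], 0.79), ([0.5583, -0.0086, 0.1137], 0.37)]
vent_knob [([0.5589, -0.152, 0.0726], 0.5)]
plunger_top [([0.5581, -0.0105, 0.1117], 0.64)]
pin_tip []
board_mid [([0.6952, -0.065, 0.0527], 0.56)]
tape_mid [([0.5872, 0.0973, 0.01], 0.83)]
spray_mid [([0.4312, -0.431, 0.0753], 0.62), ([0.6367, -0.4239, 0.0235], 0.33)]
putty_mid []
screwbin_mid [([0.6408, -0.4213, 0.0246], 0.85)]
driver_grip [([0.5863, 0.0983, 0.0063], 0.6), ([0.3848, 0.3682, 0.0149], 0.59)]
marker_mid [([0.6092, -0.226, 0.0049], 0.66)]
top
clamp [([0.5924, -0.0771, -0.001], 0.57)]
vent_knob [([0.5596, -0.15, 0.0721], 0.51)]
plunger_top [([0.5593, -0.0043, 0.1157], 0.51)]
pin_tip []
board_mid [([0.6999, -0.0661, 0.0542], 0.74)]
tape_mid [([0.5866, 0.0975, 0.0119], 0.7)]
spray_mid [([0.4276, -0.4278, 0.0745], 0.77)]
putty_mid [([0.6529, 0.4587, 0.039], 0.66)]
screwbin_mid [([0.6353, -0.4232, 0.0181], 0.84)]
driver_grip [([0.3826, 0.3683, 0.0111], 0.76), ([0.5866, 0.0948, 0.0094], 0.37)]
marker_mid [([0.6081, -0.2307, 0.0073], 0.71)]
1.2
```

View pics/scene0.png

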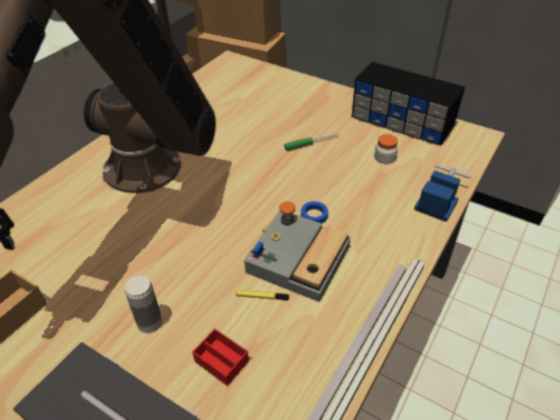

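View pics/top0.png

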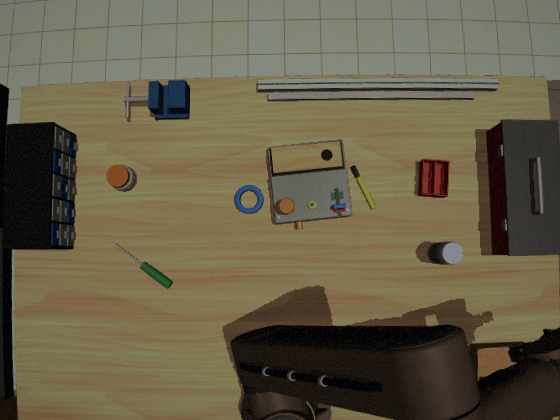

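The scene shows the clamp at about (295,255) px and the top view at about (310,180). It is yawed a few degrees. The orange plunger is on its left (286,205 in top), the pin collar is at (312,204), and the blue knob is at (338,208). Next I'll refine the positions from pixels and depth.

```bash
cat > h.py <<'E'
import cv2,numpy as np
def cloud(p):
    h,w=p["depth"].shape; v,u=np.mgrid[:h,:w]
    n=cv2.undistortPoints(np.stack([u,v],-1).reshape(-1,1,2).astype(np.float64),p["mtx"],np.array(p["dist"])).reshape(h,w,2)
    d=p["depth"].astype(float); c=np.dstack([n[...,0]*d,n[...,1]*d,d])
    T=np.array(p["cam_to_world"]); W=c@T[:3,:3].T+T[:3,3]; W[d==0]=np.nan
    return W
def ray(p,u,v,z):
    T=np.array(p["cam_to_world"]); n=cv2.undistortPoints(np.array([[[u,v]]],float),p["mtx"],np.array(p["dist"])).ravel()
    r=T[:3,:3]@np.array([n[0],n[1],1]); return T[:3,3]+r*(z-T[2,3])/r[2]
E
python3 - <<'E'
from rig import arm,cams
from h import *
for n,box in [("top",(255,130,370,235)),("scene",(235,190,360,300))]:
    p=cams.capture(n); W=cloud(p); a,b,c,d=box
    cr=p["color"][b:d,a:c]; cv2.imwrite(f"pics/{n}_z.png",cv2.resize(cr,None,fx=5.5,fy=5.5,interpolation=cv2.INTER_CUBIC)[:,:,::-1])
    hsv=cv2.cvtColor(p["color"],cv2.COLOR_RGB2HSV).astype(int); H,S,V=hsv[...,0],hsv[...,1],hsv[...,2]
    x,y,z=W[...,0],W[...,1],W[...,2]
    m=np.zeros(H.shape,bool); m[b:d,a:c]=1
    pl=m&(z>.104)&(z<.120); P=W[pl]; print(n,"plunger",pl.sum(),np.median(P,0).round(4),((P.max(0)+P.min(0))/2).round(4),np.ptp(P,axis=0).round(4))
    kb=m&(y<-.1)&(z>.08)&(z<.095)&(H>100)&(H<130)&(S>100); P=W[kb]; print("knob",kb.sum(),P.mean(0).round(4),np.ptp(P,axis=0).round(4))
    ho=m&(z>.05)&(z<.062); P=W[ho][:,:2].astype(np.float32); r=cv2.minAreaRect(P*1000); print("housing+board rect",r)
    bd=m&(z>.05)&(z<.065)&(H<25)&(S>80)&(x>.64); P=W[bd][:,:2].astype(np.float32); print("board",cv2.minAreaRect(P*1000))
E
```

```text
top plunger 217 [ 0.5589 -0.0074  0.1119] [ 0.5601 -0.0073  0.1124] [0.0402 0.0419 0.0142]
knob 54 [ 0.5593 -0.1478  0.0866] [0.0113 0.0326 0.0123]
housing+board rect ((630.6065673828125, -71.44239807128906), (209.4805145263672, 210.2316436767578), 5.3196306228637695)
board ((697.6570434570312, -65.02241516113281), (75.01606750488281, 192.46319580078125), 5.031749725341797)
scene plunger 155 [ 0.565  -0.0133  0.1097] [ 0.5642 -0.0101  0.1096] [0.0443 0.0433 0.0109]
knob 47 [ 0.5623 -0.1525  0.0847] [0.0152 0.0323 0.0075]
housing+board rect ((632.6934204101562, -74.77476501464844), (207.206298828125, 213.0008544921875), 5.038008689880371)
board ((699.7922973632812, -66.37986755371094), (72.05255889892578, 194.13221740722656), 5.038008689880371)
```

View pics/top_z.png

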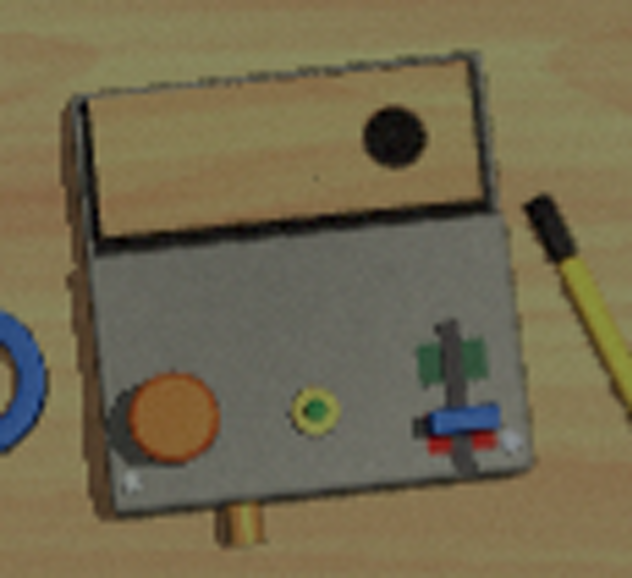

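View pics/scene_z.png

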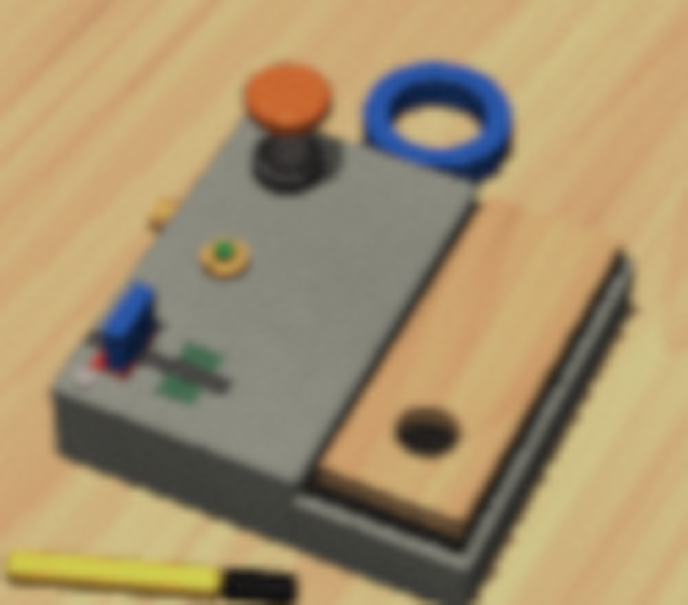

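```bash
python3 - <<'E'
import numpy as np
t=np.radians(5.1);c,s=np.cos(t),np.sin(t);R=np.array([[c,-s],[s,c]])
ctr=np.array([.6315,-.0725])-R@[.0375,0]; print("origin",ctr, "plunger",ctr+R@[-.03,.07],"knob",ctr+R@[-.047,-.07],"pin",ctr+R@[-.03,0])
# poses in tool axes from start pose
ax=np.array([.344,-.939]);ay=np.array([-.939,-.344]);p0=np.array([.2154,-.5867])
a,b=.8199,-.5725;ax=np.array([2*a*a-1,2*a*b]);ay=np.array([2*a*b,2*b*b-1]);print("x-axis deg",np.degrees(np.arctan2(ax[1],ax[0])))
k=np.array([.5605,-.149])
for off in(-.035,-.02,0):
    d=k+R@[off,0]-p0; print(off,k+R@[off,0],"tool",d@ax,d@ay)
E
```

```text
origin [ 0.59414846 -0.07583354] plunger [ 0.55804463 -0.00877749] knob [ 0.55355713 -0.14973444] pin [ 0.56426723 -0.07850037]
x-axis deg -69.85021197696106
-0.035 [ 0.52563856 -0.1521113 ] tool -0.3011170652785932 -0.44095783887036133
-0.02 [ 0.54057918 -0.15077789] tool -0.29722223126548186 -0.45544321712592073
0 [ 0.5605 -0.149 ] tool -0.292029119248 -0.47475705479999997
```

>>> jog_arm(
  series=[
    [[-0.03, -0.044, 0, 5, 0], [-0.06, -0.088, 0, 10, 0], [-0.09, -0.132, 0, 15, 0], [-0.12, -0.176, 0, 15, 0], [-0.15, -0.22, 0, 15, 0], [-0.18, -0.264, 0, 15, 0], [-0.21, -0.308, 0, 15, 0], [-0.24, -0.352, 0, 15, 0], [-0.27, -0.396, 0, 15, 0], [-0.301, -0.441, 0, 15, 0], [-0.301, -0.441, 0, 15, 0], [-0.301, -0.441, 0, 15, 0]],
  ],
  force=60,
)

```text
time_s: 2.5
position: [0.5273, -0.1491, 0.4047]
eef_rot: [0.74, -0.673, 0.0, -0.0]
force: [-0.5, -0.1, -0.6]
opening: 0.0001
```

```bash
python3 - <<'E'
from rig import arm,cams
from h import *
s=arm.sense(); print({k:np.round(v,4).tolist() for k,v in s.items()})
p=cams.capture("wrist"); cv2.imwrite("pics/w1.png",p["color"][:,:,::-1])
print([cams.tip_of(p,q)[:1] for q in ("vent_knob","plunger_top","pin_tip")])
E
```

```text
{'time_s': 2.5, 'q': [-0.3962, 0.3817, 1.7489, 0.0005, 1.0104, 1.0803], 'dq': [-0.0681, -0.0127, 0.0282, -0.0163, -0.0053, -0.0636], 'tau': [2.6963, -52.5574, -25.2569, 0.1916, 0.0669, 0.7656], 'position': [0.5273, -0.1491, 0.4047], 'eef_rot': [0.7395, -0.6731, 0.0002, -0.0003], 'force': [-0.4885, -0.1136, -0.5651], 'torque': [0.012, 0.0581, 0.008], 'opening': 0.0001}
[[{'location': [0.5575, -0.1463, 0.0709], 'score': 0.66}], [{'location': [0.5569, -0.0095, 0.1124], 'score': 0.9}], [{'location': [0.5682, -0.0753, 0.0645], 'score': 0.46}]]
```

View pics/w1.png

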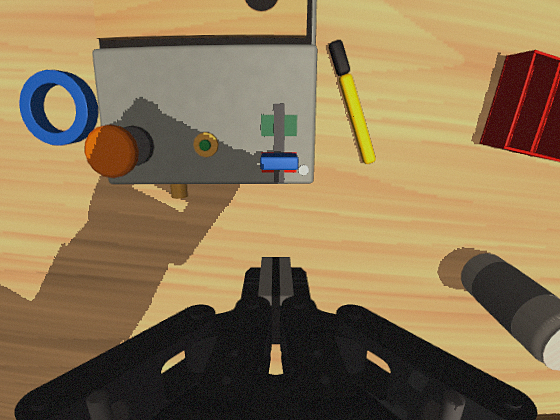

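The wrist view shows the closed tips at (277,262) px, in line with the knob at (280,161). The collar and green pin are well to the left at (205,145). I'll descend behind the knob now.

>>> jog_arm(
  series=[
    [[0, 0, 0.04, 0, 0], [0, 0, 0.08, 0, 0], [0, 0, 0.12, 0, 0], [0, 0, 0.15, 0, 0], [0, 0, 0.163, 0, 0], [0, 0, 0.163, 0, 0], [0, 0, 0.163, 0, 0]],
  ],
)

```text
time_s: 3.4
position: [0.5258, -0.1528, 0.2428]
eef_rot: [0.738, -0.675, 0.001, -0.0]
force: [-0.1, -0.8, 0.2]
opening: 0.0002
```

```bash
python3 - <<'E'
from rig import arm,cams
from h import *
s=arm.sense(); print({k:np.round(v,4).tolist() for k,v in s.items() if k in("position","force","eef_rot")})
p=cams.capture("wrist"); cv2.imwrite("pics/w2.png",p["color"][:,:,::-1])
E
```

```text
{'position': [0.5258, -0.1528, 0.2428], 'eef_rot': [0.7379, -0.6749, 0.0006, -0.0002], 'force': [-0.079, -0.7995, 0.1867]}
```

View pics/w2.png

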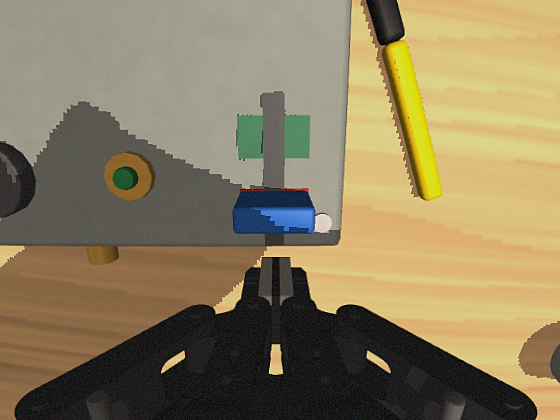

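The tips sit just in front of the knob's robot-side face, with the slide's foot at (275,240) px. Next I push along tool −y.

>>> jog_arm(
  series=[
    [[0, -0.008, 0.002, 0, 0], [0, -0.016, 0.002, 0, 0], [0, -0.022, 0.002, 0, 0], [0, -0.028, 0.002, 0, 0], [0, -0.033, 0.002, 0, 0], [0, -0.037, 0.002, 0, 0], [0, -0.04, 0.002, 0, 0], [0, -0.04, 0.002, 0, 0]],
  ],
)

```text
time_s: 4.25
position: [0.5658, -0.1485, 0.2396]
eef_rot: [0.738, -0.675, 0.0, -0.0]
force: [0.3, -0.5, 0.4]
opening: 0.0001
```

```bash
python3 - <<'E'
from rig import arm,cams
from h import *
s=arm.sense(); print({k:np.round(v,4).tolist() for k,v in s.items() if k in("position","force","eef_rot")})
p=cams.capture("wrist"); cv2.imwrite("pics/w3.png",p["color"][:,:,::-1])
E
```

```text
{'position': [0.5658, -0.1485, 0.2396], 'eef_rot': [0.7382, -0.6745, 0.0002, -0.0001], 'force': [0.2765, -0.4597, 0.407]}
```

View pics/w3.png

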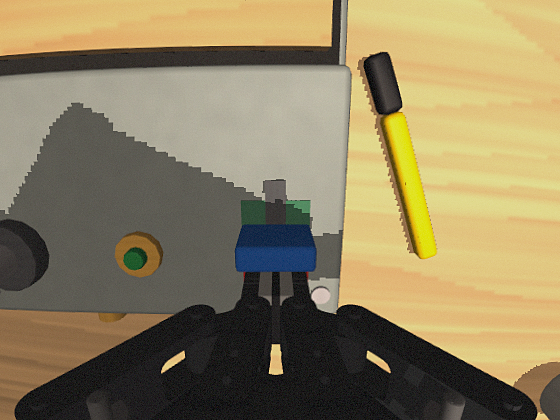

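The knob is moving along its slot and the green patch is about half covered at (275,212) px. I'll keep going in small steps and watch the force.

>>> jog_arm(
  series=[
    [[0, -0.002, 0, 0, 0], [0, -0.004, 0, 0, 0], [0, -0.006, 0, 0, 0], [0, -0.006, 0, 0, 0]],
  ],
)

```text
time_s: 4.7
position: [0.5717, -0.148, 0.2396]
eef_rot: [0.738, -0.675, 0.0, -0.0]
force: [-0.6, 0.2, -0.2]
opening: -0.0004
```

>>> jog_arm(
  series=[
    [[0, -0.001, 0, 0, 0], [0, -0.002, 0, 0, 0], [0, -0.003, 0, 0, 0], [0, -0.003, 0, 0, 0]],
  ],
)

```text
time_s: 5.1
position: [0.5739, -0.1479, 0.2396]
eef_rot: [0.738, -0.675, -0.001, 0.001]
force: [-8.4, -1.8, 2.9]
opening: -0.0
```

```bash
python3 - <<'E'
from rig import arm,cams
from h import *
s=arm.sense(); print({k:np.round(v,4).tolist() for k,v in s.items() if k in("position","force","eef_rot")})
p=cams.capture("wrist"); cv2.imwrite("pics/w4.png",p["color"][:,:,::-1])
E
```

```text
{'position': [0.5739, -0.1479, 0.2396], 'eef_rot': [0.7383, -0.6745, -0.001, 0.0007], 'force': [-8.3798, -1.8297, 2.9399]}
```

View pics/w4.png

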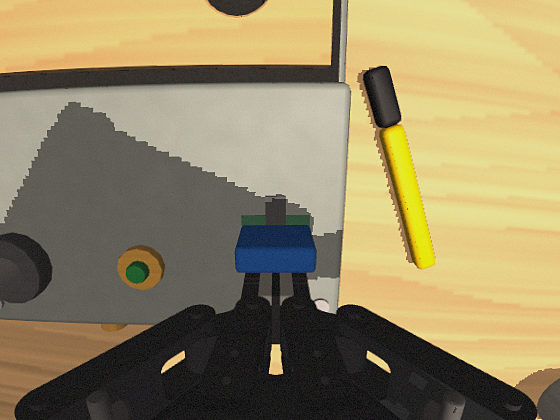

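The force reads 8 N, which could be the stop or just static friction, and a strip of green still shows at (275,219) px. I'll push a little more to tell which.

>>> jog_arm(
  series=[
    [[0, -0.002, 0, 0, 0], [0, -0.004, 0, 0, 0], [0, -0.004, 0, 0, 0]],
  ],
)

```text
time_s: 5.45
position: [0.576, -0.1478, 0.2396]
eef_rot: [0.738, -0.674, -0.004, 0.003]
force: [-26.8, -5.8, 14.1]
opening: -0.0001
```

>>> jog_arm(
  series=[
    [[0, 0.01, 0, 0, 0], [0, 0.025, 0, 0, 0], [0, 0.025, -0.06, 0, 0], [0, 0.025, -0.1, 0, 0], [0, 0.025, -0.1, 0, 0]],
  ],
)

```text
time_s: 5.95
position: [0.5545, -0.1499, 0.3459]
eef_rot: [0.738, -0.675, 0.005, -0.002]
force: [-0.1, -0.5, -0.4]
opening: 0.0003
```

```bash
python3 - <<'E'
from rig import arm,cams
from h import *
s=arm.sense(); print({k:np.round(v,4).tolist() for k,v in s.items() if k in("time_s","position","force","eef_rot")})
for n in ("wrist","scene"):
    p=cams.capture(n); im=p["color"][:,:,::-1]
    if n=="scene": im=cv2.resize(im[190:300,235:360],None,fx=5,fy=5,interpolation=cv2.INTER_CUBIC)
    cv2.imwrite(f"pics/{n}5.png",im)
    W=cloud(p); hsv=cv2.cvtColor(p["color"],cv2.COLOR_RGB2HSV); m=(hsv[...,0]>100)&(hsv[...,0]<130)&(hsv[...,1]>100)&(W[...,2]>.082)&(W[...,2]<.095)&(W[...,1]<-.1)&(W[...,1]>-.2)
    P=W[m]; print(n,len(P),((np.percentile(P,3,0)+np.percentile(P,97,0))/2).round(4) if len(P) else "")
    print([(cams.tip_of(p,q)[:1]) for q in ("vent_knob","plunger_top")])
E
```

```text
{'time_s': 5.95, 'position': [0.5545, -0.1499, 0.3459], 'eef_rot': [0.7382, -0.6746, 0.0052, -0.0021], 'force': [-0.0515, -0.4817, -0.3669]}
wrist 776 [ 0.591  -0.146   0.0851]
[[{'location': [0.591, -0.1458, 0.0676], 'score': 0.92}], [{'location': [0.5566, -0.0082, 0.1134], 'score': 0.78}]]
scene 49 [ 0.5932 -0.1489  0.0849]
[[{'location': [0.5888, -0.1477, 0.0695], 'score': 0.6}], [{'location': [0.5561, -0.0071, 0.1129], 'score': 0.74}]]
```

View pics/wrist5.png

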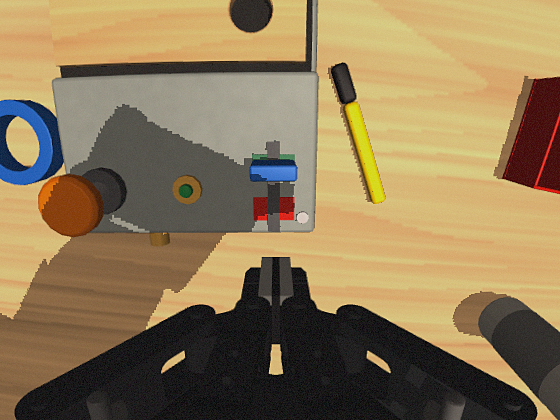

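View pics/scene5.png

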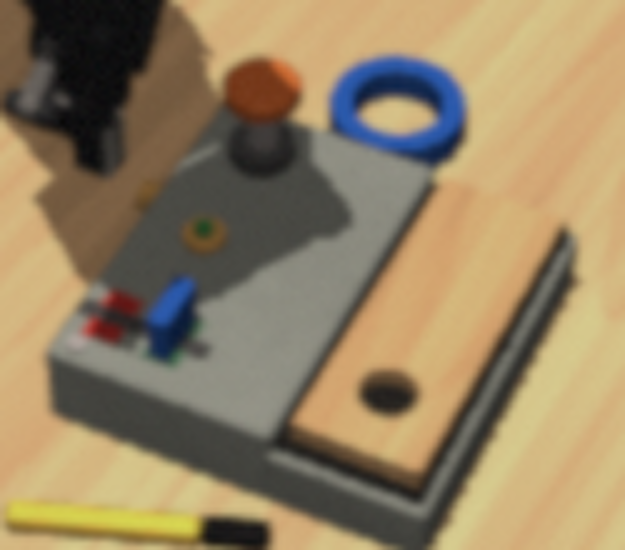

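The vent is at its stop: the knob moved about 32 mm to x≈0.590, against 0.588 expected. The red patch is fully bare at (274,208) px, and only a sliver of green shows past the fin. Next I move over the plunger at (0.5575, -0.008).

>>> jog_arm(
  series=[
    [[-0.035, -0.004, 0, 0, 0], [-0.07, -0.008, 0, 0, 0], [-0.105, -0.012, 0, 0, 0], [-0.141, -0.016, 0, 0, 0], [-0.141, -0.016, 0.02, 0, 0], [-0.141, -0.016, 0.035, 0, 0], [-0.141, -0.016, 0.035, 0, 0], [-0.141, -0.016, 0.035, 0, 0]],
  ],
)

```text
time_s: 7.05
position: [0.557, -0.0079, 0.3042]
eef_rot: [0.738, -0.675, -0.001, 0.0]
force: [0.0, -0.5, -0.5]
opening: -0.0001
```

```bash
python3 - <<'E'
from rig import arm,cams
from h import *
s=arm.sense(); print({k:np.round(v,4).tolist() for k,v in s.items() if k in("time_s","position","force","eef_rot")})
for n in ("wrist","scene"):
    p=cams.capture(n); im=p["color"][:,:,::-1]
    if n=="scene": im=cv2.resize(im[190:300,235:360],None,fx=5,fy=5,interpolation=cv2.INTER_CUBIC)
    cv2.imwrite(f"pics/{n}6.png",im)
    print([(cams.tip_of(p,q)[:1]) for q in ("plunger_top","pin_tip")])
E
```

```text
{'time_s': 7.05, 'position': [0.557, -0.0079, 0.3042], 'eef_rot': [0.7382, -0.6746, -0.0005, 0.0004], 'force': [0.0157, -0.4796, -0.5012]}
[[{'location': [0.5608, -0.0082, 0.1133], 'score': 0.88}], [{'location': [0.5674, -0.075, 0.0633], 'score': 0.47}]]
[[{'location': [0.5594, -0.0063, 0.113], 'score': 0.71}], []]
```

View pics/wrist6.png

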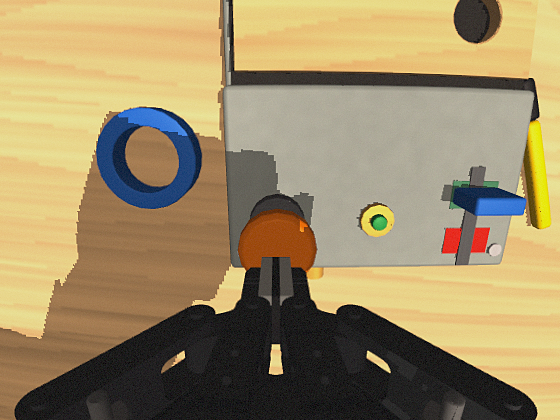

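View pics/scene6.png

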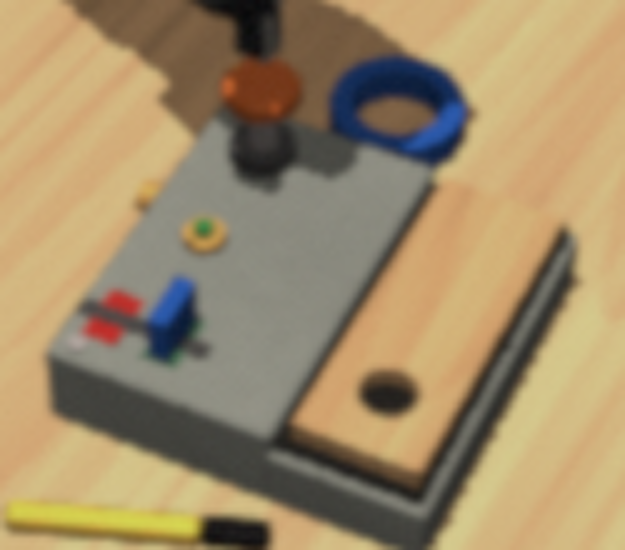

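The tips are centred over the orange knob at about 131 mm. I'll make the first stroke slowly and read the force at the bottom.

>>> jog_arm(
  series=[
    [[0, 0, 0.015, 0, 0], [0, 0, 0.022, 0, 0], [0, 0, 0.03, 0, 0], [0, 0, 0.036, 0, 0], [0, 0, 0.039, 0, 0], [0, 0, 0.039, 0, 0]],
  ],
)

```text
time_s: 7.95
position: [0.5568, -0.0079, 0.2661]
eef_rot: [0.738, -0.675, 0.0, 0.0]
force: [-2.5, -0.3, 11.6]
opening: -0.0003
```

>>> jog_arm(
  series=[
    [[0, 0, 0.002, 0, 0], [0, 0, 0.002, 0, 0], [0, 0, 0.002, 0, 0]],
  ],
)

```text
time_s: 8.25
position: [0.5567, -0.0078, 0.2654]
eef_rot: [0.738, -0.675, 0.001, -0.0]
force: [-6.7, 0.2, 21.6]
opening: -0.0001
```

>>> jog_arm(
  series=[
    [[0, 0, -0.015, 0, 0], [0, 0, -0.03, 0, 0], [0, 0, -0.03, 0, 0], [0, 0, -0.03, 0, 0], [0, 0, -0.03, 0, 0], [0, 0, -0.018, 0, 0], [0, 0, -0.009, 0, 0], [0, 0, 0, 0, 0], [0, 0, 0, 0, 0], [0, 0, 0, 0, 0], [0, 0, 0, 0, 0]],
  ],
)

```text
time_s: 9.35
position: [0.557, -0.0078, 0.2653]
eef_rot: [0.738, -0.675, 0.001, -0.001]
force: [-7.0, 0.1, 33.9]
opening: -0.0001
```

```bash
cat > look.py <<'E'
import sys
from rig import arm,cams
from h import *
t=sys.argv[1]
s=arm.sense(); print({k:np.round(v,4).tolist() for k,v in s.items() if k in("time_s","position","force")})
a=[]
p=cams.capture("wrist"); im=p["color"][:,:,::-1]; cv2.imwrite(f"pics/wl{t}.png",im)
print([(cams.tip_of(p,q)[:1]) for q in ("plunger_top","pin_tip")])
p=cams.capture("scene"); im=p["color"][:,:,::-1]; cv2.imwrite(f"pics/sl{t}.png",cv2.resize(im[190:280,245:335],None,fx=6,fy=6,interpolation=cv2.INTER_CUBIC))
print([(cams.tip_of(p,q)[:1]) for q in ("plunger_top","pin_tip")])
E
python3 look.py 7
```

```text
{'time_s': 9.35, 'position': [0.557, -0.0078, 0.2653], 'force': [-7.0249, 0.1047, 33.9173]}
[[{'location': [0.5599, -0.0081, 0.093], 'score': 0.92}], []]
[[{'location': [0.6075, -0.2265, 0.003], 'score': 0.58}], []]
```

View pics/wl7.png

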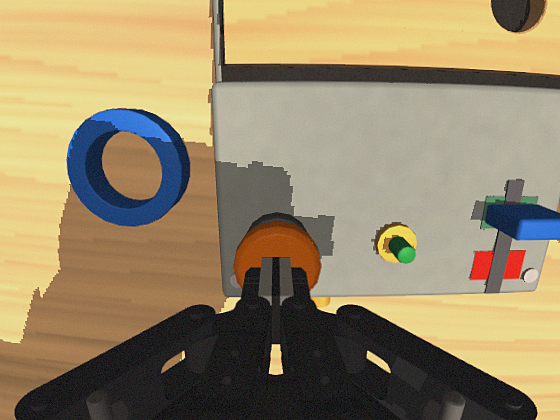

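View pics/sl7.png

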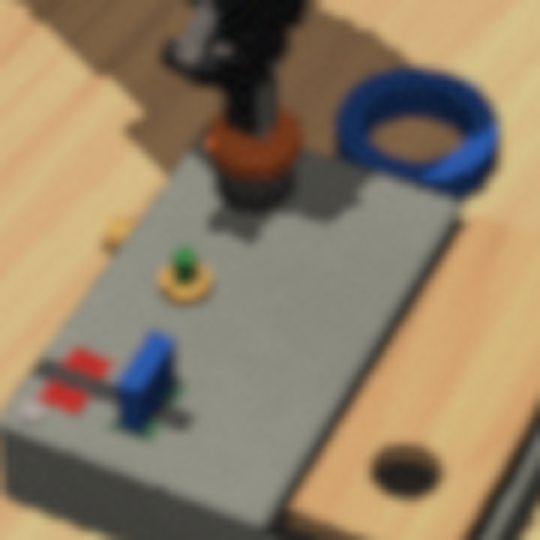

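Two strokes have raised the green pin at (402,250) px clearly out of its collar. I'll keep pumping with a slightly gentler bottom.

>>> jog_arm(
  series=[
    [[0, 0, -0.015, 0, 0], [0, 0, -0.03, 0, 0], [0, 0, -0.03, 0, 0], [0, 0, -0.03, 0, 0], [0, 0, -0.03, 0, 0], [0, 0, -0.018, 0, 0], [0, 0, -0.009, 0, 0], [0, 0, -0.001, 0, 0], [0, 0, -0.001, 0, 0], [0, 0, -0.001, 0, 0]],
  ],
)

```text
time_s: 10.65
position: [0.557, -0.0078, 0.2653]
eef_rot: [0.738, -0.675, 0.001, -0.0]
force: [-3.8, 0.6, 23.8]
opening: 0.0002
```

>>> jog_arm(
  series=[
    [[0, 0, -0.015, 0, 0], [0, 0, -0.03, 0, 0], [0, 0, -0.03, 0, 0], [0, 0, -0.03, 0, 0], [0, 0, -0.03, 0, 0], [0, 0, -0.018, 0, 0], [0, 0, -0.009, 0, 0], [0, 0, 0, 0, 0], [0, 0, 0, 0, 0], [0, 0, 0, 0, 0]],
  ],
)

```text
time_s: 11.65
position: [0.557, -0.0078, 0.2654]
eef_rot: [0.738, -0.675, 0.001, -0.0]
force: [-3.7, -0.0, 23.0]
opening: 0.0
```

```bash
python3 look.py 8
```

```text
{'time_s': 11.65, 'position': [0.557, -0.0078, 0.2654], 'force': [-3.7454, -0.0102, 23.0466]}
[[{'location': [0.5627, -0.0087, 0.0916], 'score': 0.63}], []]
[[{'location': [0.5573, -0.0088, 0.095], 'score': 0.67}], [{'location': [0.697, -0.0657, 0.0494], 'score': 0.54}]]
```

View pics/wl8.png

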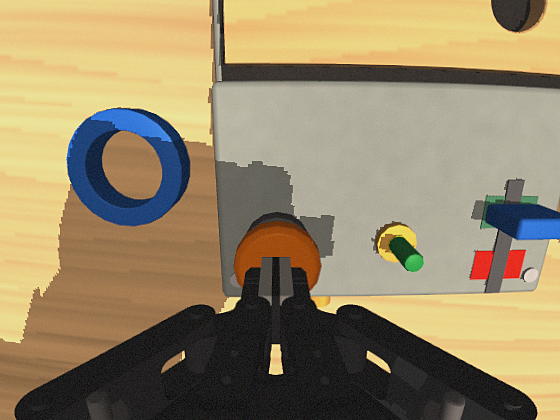

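After four strokes the pin tip is at (413,262) px and the yellow ring is not clear yet. I'll make two more strokes.

>>> jog_arm(
  series=[
    [[0, 0, -0.015, 0, 0], [0, 0, -0.03, 0, 0], [0, 0, -0.03, 0, 0], [0, 0, -0.03, 0, 0], [0, 0, -0.03, 0, 0], [0, 0, -0.018, 0, 0], [0, 0, -0.009, 0, 0], [0, 0, 0, 0, 0], [0, 0, 0, 0, 0], [0, 0, 0, 0, 0]],
  ],
)

```text
time_s: 12.95
position: [0.557, -0.0078, 0.2654]
eef_rot: [0.738, -0.675, 0.001, -0.0]
force: [-2.7, 0.8, 23.5]
opening: -0.0002
```

>>> jog_arm(
  series=[
    [[0, 0, -0.015, 0, 0], [0, 0, -0.03, 0, 0], [0, 0, -0.03, 0, 0], [0, 0, -0.03, 0, 0], [0, 0, -0.03, 0, 0], [0, 0, -0.018, 0, 0], [0, 0, -0.009, 0, 0], [0, 0, 0, 0, 0], [0, 0, 0, 0, 0], [0, 0, 0, 0, 0]],
  ],
)

```text
time_s: 13.95
position: [0.557, -0.0078, 0.2653]
eef_rot: [0.738, -0.675, 0.001, -0.0]
force: [-3.6, 0.1, 22.4]
opening: 0.0002
```

```bash
python3 look.py 9
```

```text
{'time_s': 13.95, 'position': [0.557, -0.0078, 0.2653], 'force': [-3.6496, 0.0546, 22.3972]}
[[{'location': [0.5611, -0.0083, 0.0936], 'score': 0.78}], [{'location': [0.5669, -0.0739, 0.0911], 'score': 0.96}]]
[[{'location': [0.5588, -0.0079, 0.0956], 'score': 0.52}], [{'location': [0.3804, 0.37, 0.0121], 'score': 0.71}]]
```

View pics/wl9.png

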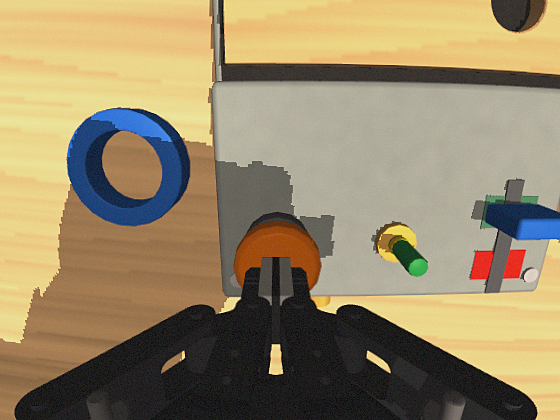

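View pics/sl9.png

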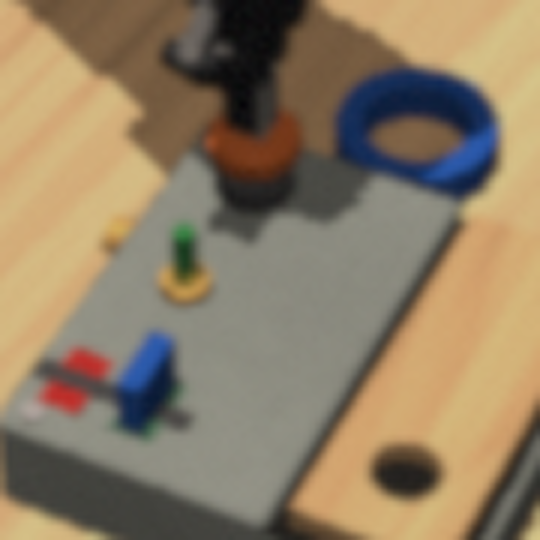

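The pin tip now reads 0.091 m and the yellow ring shows at its foot (400,240). Extra strokes do no harm, so I'll make two more to be sure and then retract.

>>> jog_arm(
  series=[
    [[0, 0, -0.015, 0, 0], [0, 0, -0.03, 0, 0], [0, 0, -0.03, 0, 0], [0, 0, -0.03, 0, 0], [0, 0, -0.03, 0, 0], [0, 0, -0.018, 0, 0], [0, 0, -0.009, 0, 0], [0, 0, 0, 0, 0], [0, 0, 0, 0, 0], [0, 0, 0, 0, 0]],
  ],
)

```text
time_s: 15.25
position: [0.557, -0.0078, 0.2653]
eef_rot: [0.738, -0.675, 0.001, -0.0]
force: [-2.8, -0.9, 22.6]
opening: -0.0001
```

>>> jog_arm(
  series=[
    [[0, 0, -0.015, 0, 0], [0, 0, -0.03, 0, 0], [0, 0, -0.03, 0, 0], [0, 0, -0.03, 0, 0], [0, 0, -0.03, 0, 0], [0, 0, -0.018, 0, 0], [0, 0, -0.009, 0, 0], [0, 0, 0, 0, 0], [0, 0, 0, 0, 0], [0, 0, 0, 0, 0]],
  ],
)

```text
time_s: 16.25
position: [0.557, -0.0078, 0.2653]
eef_rot: [0.738, -0.675, 0.001, -0.0]
force: [-3.6, 0.1, 22.3]
opening: -0.0
```

>>> jog_arm(
  series=[
    [[0, 0, -0.015, 0, 0], [0, 0, -0.03, 0, 0], [0, 0, -0.06, 0, 0], [0, 0, -0.1, 0, 0], [0, 0.03, -0.13, 0, 0], [0, 0.06, -0.13, 0, 0], [0, 0.08, -0.13, 0, 0], [0, 0.08, -0.13, 0, 0], [0, 0.08, -0.13, 0, 0], [0, 0.08, -0.13, 0, 0]],
  ],
)

```text
time_s: 17.25
position: [0.4779, -0.015, 0.3941]
eef_rot: [0.738, -0.675, -0.0, 0.0]
force: [0.4, 0.2, -0.3]
opening: 0.0002
```

```bash
python3 look.py 10; python3 - <<'E'
from rig import cams
p=cams.capture("top")
for q in("board_mid","tape_mid","marker_mid","vent_knob"): print(q,cams.tip_of(p,q)[:1])
E
```

```text
{'time_s': 17.25, 'position': [0.4779, -0.015, 0.3941], 'force': [0.3624, 0.1625, -0.2729]}
[[{'location': [0.5606, -0.0073, 0.1136], 'score': 0.84}], [{'location': [0.5689, -0.073, 0.0882], 'score': 0.51}]]
[[{'location': [0.5575, -0.0074, 0.113], 'score': 0.71}], [{'location': [0.5648, -0.0733, 0.0915], 'score': 0.62}]]
board_mid [{'location': [0.5598, -0.0035, 0.1148], 'score': 0.63}]
tape_mid [{'location': [0.5914, 0.0968, 0.0097], 'score': 0.7}]
marker_mid [{'location': [0.6098, -0.2307, 0.0079], 'score': 0.63}]
vent_knob [{'location': [0.5849, -0.1448, 0.0719], 'score': 0.58}]
```

View pics/wl10.png

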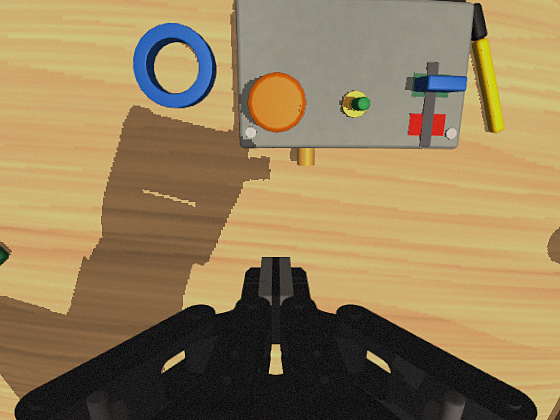

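View pics/sl10.png

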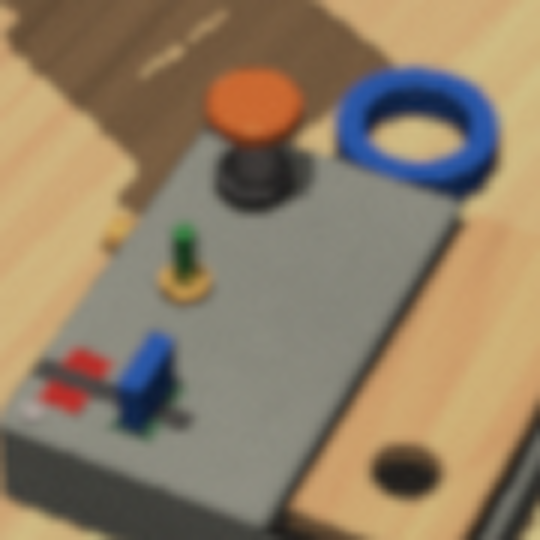

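```bash
python3 -c "
from rig import arm
print(arm.job_done())"
```

```text
the job is handed in; nothing more can be done
None
```

The vent slide is shut, the indicator pin is fully out, and I handed the job in at about 17.5 s of the 51 s allowed.

**What I did**
- I pushed the vent slide with closed fingertips to its stop, where the force rose to 27 N.
- I made eight full plunger strokes, two of them extra to be sure.
- I then lifted off and moved back towards the robot.

**What the last checks showed**
- **Vent:** the knob had moved about 32 mm from a start a few mm in. It sits within about 3 mm of its expected end point, with the red patch fully bare.
- **Plunger:** it is up, with its top read at about 0.113 m.
- **Pin:** the tip was read at 0.088 m and 0.0915 m in two views, against about 0.091 m for fully out. It looked the same after strokes 6 and 8.
- **Contact:** the wrist force was back near zero.
- **Other objects:** the tape roll and marker read within 5 mm of where they started.

**What disagreed or was less clear**
- A sliver of the green vent patch still shows past the fin in the angled views. I put that down to viewing angle, because the slide hit a hard stop and every later stroke pumped.
- In the last top view, the detector's board reading landed on the plunger instead. I confirmed the board only by eye: it is unmoved in the scene camera.
- The yellow ring is small in these pictures. That it is clear of the collar rests mainly on the pin's height and on the pin no longer rising.

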